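Load the shielded test box and latch its lid

TASK

Get the sensor board ready for its shielded test: lay it flat in the aluminium test box and shut the lid fully on it. Then swing the draw latch's wire loop over so that its cross-bar drops behind the keeper ridge on the lid, and press the latch lever down past centre until it lies fully home. Leave the bottle, the solder spool and the screwdriver where they are.

Things in the scene. Friction and masses are not known exactly. Their poses are not given: they have to be found in the camera images.
- sensor_board: small circuit board, 38 (its x) x 52 (its y) mm, 4 mm thick, with a 9 mm high connector block on top at its +y end (y 15 to 21 mm, 30 mm wide); about 30 g; origin at the centre of its underside. It lies flat on the rubber block and may be gripped across its 38 mm width by its edges; nothing but the narrower block is under it
- rubber_block: black rubber block 24 x 44 x 12 mm high, fixed to the bench, on which the board starts; it is narrower than the board, so fingertips can straddle it. Origin at the centre of its underside
- test_box: open aluminium box, fixed to the bench, 100 (its x) x 150 (its y) mm outside, walls 4 mm, rim 45 mm above the bench. Origin at the centre of its underside, z up. The lid hinges on its +x side; on its -x side stands a pedestal 44 mm wide (x -50 to -116 mm, top 27 mm high) that carries the draw latch, at y = 0. 'Box axes' below means this frame
- box_floor (a point): centre of the inner floor of the box, 9 mm above the bench; free floor 92 x 142 mm
- box_lid (a joint): lid angle, rad: 0 = shut, starts at about 1.6 to 1.9 (standing open, upright or leaning a little back). A friction hinge: the lid stays where it is left (about 2 to 4 N at its edge to move it). Push it over from behind, in an arc about the hinge line
- lid_hinge_line (a point): middle of the lid's hinge line, at box x +50, z 45 mm; the axis is along box y. The lid plate is 100 x 150 x 5 mm: shut, it covers heights 45 to 50 mm; at angle t it runs from the hinge line along (-cos t, 0, sin t) in box axes, and its outer face lies 5 mm along (sin t, 0, cos t)
- lid_edge (a point): middle of the lid's free edge, on its outer face, 100 mm from the hinge line
- keeper (a point): top of the keeper: a steel ridge on the lid's outer face, 4 mm (box x) x 24 mm (box y) x 9 mm high, its centre 5 mm in from the free edge. With the lid shut its top is 59 mm above the bench and the latched cross-bar lies on the lid on the side of the ridge towards the hinge
- lever (a joint): latch lever angle, rad: 0 = fully home (handle flat, pointing to box -x), up to 1.8; starts at 1.40 to 1.52 (handle upright). Light friction (0.012 N m) holds it. With the loop hooked, pressing the handle down takes 3 to 8 N near its tip; centre is passed at about 0.25 rad, then the spring carries it home
- lever_pivot (a point): the lever's pivot, at box x -67, z 44 mm; axis along box y. At lever angle t the handle, 18 mm wide and 42 mm long, runs from here along (-cos t, 0, sin t) in box axes; its upper face lies 6 mm along (sin t, 0, cos t), the side facing the lid when it is upright
- lever_tip (a point): middle of the tip of the lever's handle, 38 mm from the pivot
- loop (a joint): angle of the wire loop relative to the lever, rad; growing values lift the loop. It turns on a crank pin of the lever, which at lever angle t lies 20 mm from the pivot along (-cos(t-0.54), 0, sin(t-0.54)) in box axes. Light friction (0.006 N m) holds it while it stands steeper than about 60 degrees; tipped further towards the lid it falls
- bar_mid (a point): middle of the loop's cross-bar, a 4 mm round wire, 35 mm long along box y, 43 mm from the crank pin (springs let it stretch 8 mm). The loop starts standing at 68 to 88 degrees above box +x, clear of the shutting lid, its bar about 100 mm up, 12 mm or more above the handle's tip. With lid shut and lever upright, tipping it over lands the bar on the lid just behind the keeper, middle 52 mm up
- flux_bottle: bystander: small amber bottle with a white nozzle, 30 mm across, 95 mm high, standing; origin at the centre of its underside
- solder_spool: bystander: spool of solder wire, 55 mm across, 45 mm high; origin at the centre of its underside
- screwdriver: bystander: black-handled screwdriver, 157 mm long, lying on the bench; origin under its middle

How it is judged (in metres and radians):
On the way, in this order (a step that is already met when the one before it is completed fails the run):
1. the board lies flat on the floor of the box, let go, with the lid still open (z of sensor_board in the frame of box_floor below 0.006 m and x of sensor_board in the frame of box_floor between -0.045 and 0.045 m and y of sensor_board in the frame of box_floor between -0.07 and 0.07 m and angle between sensor_board's own z axis and vertical below 0.12 rad and contact force between sensor_board and the fingers below 0.1 N and value of joint box_lid above 0.5 rad), for 0.2 s.
2. the lid is shut (within 0.03 rad), the lever still up (value of joint box_lid below 0.03 rad and value of joint lever above 0.6 rad), for 0.1 s.
3. the loop's cross-bar is down behind the keeper on the shut lid, the lever still up (all of step 2 and x of bar_mid in the frame of keeper above 0.002 m and z of bar_mid in the frame of keeper below -0.003 m), for 0.1 s.
At the end, for the whole second after the job is handed in: The board lies flat (within 0.12 rad, the right way up) on the floor inside the box; the lid is shut within 0.03 rad; the cross-bar lies behind the keeper (its middle 2 to 8 mm towards the hinge from the ridge's centre, and at least 3 mm below the ridge's top); the lever is home within 0.06 rad (value of joint box_lid below 0.03 rad and value of joint lever below 0.06 rad and x of bar_mid in the frame of keeper between 0.002 and 0.008 m and z of bar_mid in the frame of keeper between -0.012 and -0.003 m and z of sensor_board in the frame of box_floor between -0.004 and 0.006 m and x of sensor_board in the frame of box_floor between -0.045 and 0.045 m and y of sensor_board in the frame of box_floor between -0.07 and 0.07 m and angle between sensor_board's own z axis and vertical below 0.12 rad and linear speed of sensor_board below 0.02 m/s); the robot touches nothing.
It fails at once if the flux bottle, the solder spool or the screwdriver is moved more than 30 mm (distance of any of flux_bottle, solder_spool, screwdriver from where it was at the start of the episode above 0.03 m).
It fails at once if the flux bottle is knocked over (angle between flux_bottle's own z axis and vertical above 0.5 rad).
It also fails if it takes over 61 s, if anything falls off the work surface, if the arm or the gripper's body presses on something with over 40 N, if the wrist force passes 120 N, or if a joint passes its speed limit or range.

ROBOT

A 6-joint arm with a two-finger parallel gripper is mounted at the origin on a cart in front of the work surface, level with it; the furniture and walls round the work are solid. World frame = base frame: x ahead of the robot, y to its left, z up, the work surface at z = 0. Lengths are in mm, angles in rad, forces in N, time in s.
With the tool pointing down it reaches from about 350 to 875 mm from the base axis. Payload 4.2 kg.
Tool frame: the origin (TCP) lies between the finger pads; the fingertips stand 17 mm ahead of it and the grasp point (between the pads) lies 2 mm behind it; z points along the fingers, y is the line along which they close (so a half turn about z gives the same grasp; the last joint's range is limited). The gripper opens to 85 mm and grips with 20 to 120 N. Pads are 22 mm wide; open, the fingers measure 114 mm over their backs; the gripper's body (76 mm by 85 mm) begins 54 mm behind the grasp point. The pads swing forward as they close: fully open they stand 13 mm farther back than shut.
Start: joints at [1.503, 0.385, 0.008, 0, -1.194, -0.259], TCP at [200.601, 591.911, 248.312] pointing down, gripper open.
Joint ranges: [-3.14, 3.14], [-1.21, 2.06], [-1.07, 1.41], [-3.16, 2.05], [-2.99, -0.16], [-3.1, 3.1]. Speed limits (rad/s): [2.79, 2.79, 3.14, 3.14, 3.14, 3.14].

INTERFACE

Orientations are given as a unit quaternion [x, y, z, w].
In Python, from bench import arm gives the robot as it stands.
- The arm moves only by the tool creep_tool, called after "Call:" as name(argument=value, ...) on one line, values as JSON. Schema: {"type":"object","properties":{"increments":{"type":"string"},"aperture":{"type":"number"},"only":{"type":"string"},"quiet":{"type":"boolean"},"lines":{"type":"string"}},"required":["increments"],"additionalProperties":false}. increments is a string of 1 to 10 rows, one to a line, with the numbers parted by commas; each row has 6 numbers: dx, dy, dz in mm, then a rotation vector rx, ry, rz in rad; each row is the pose to reach, as a shift and turn from the pose commanded when the call began, along the tool's axes at that moment; what a row does not reach only later rows make up. A row lasts 1/10 s, in which the tool goes at most 50 mm and 0.15 rad, less where a joint would pass 70% of its speed; a pose out of reach is approached as far as the arm can. aperture is the finger opening in mm, set as the call begins (left out keeps the last). The fingers move at their own pace and stop on an object; the grip force is fixed at half the most. Time passes only in rows, so rows that do not move let the fingers close. The tool returns the time, the measured TCP pose, the force, the opening and the grip force at its end. only (a regular expression) keeps the lines of the reply that match it, lines (a string "A,B") keeps lines A to B, and quiet returns only ok. Input that does not fit is refused with a message, and nothing moves.
- arm.read_state(): the state, without advancing time (a new reading comes with each control period).
- arm.get_image(name): name is "side" or "top"; returns the picture (400x640x3 uint8, blue, green, red); there is no depth.
- arm.get_calibration(name): a dict with "K" (3x3 intrinsics, pixels), "D" ([k1, k2, p1, p2, k3] as OpenCV has them; the pictures are not rectified), "rvec" (rotation vector, rad) and "tvec" (3), from world to camera coordinates, as OpenCV has them. Camera axes: x right, y down, z forward; pixel columns grow to the right and rows downward; lengths in mm; the calibration is good to about 2 mm. A picture is of the moment at which its call begins. get_calibration takes no time and is no camera call.
- arm.job_done(): hands the job in; it is judged then, once.
The state is a dict: "clock": time; "joints": joint angles; "joint_vel": joint speeds; "joint_efforts": joint torques, N m; "position": TCP position; "ee_rot": TCP orientation; "contact_force": force on the tool from outside, world axes, zero at the start; "wrist_torque": the same for the moment, N m; "gripper_width": finger opening in mm; "grasp_force": force on a finger pad.
Only numpy, scipy, OpenCV 4.12 (cv2) and the standard library are available. Lean on these libraries where they do the work, as an engineer would, in place of code of your own. Each camera call takes 0.05 s, during which the arm holds its last target. There are 200 camera calls.

## Working session

There is one attempt and no reset: what is moved stays moved. The work goes in short steps, Python scripts to look and compute and a tool call to move; the robot and the scene stay as the last step left them, time stands still between calls to the robot, and variables do not carry over. Pictures are saved under pics/ and viewed, at most 10 in all, crops included, and the job is handed in when it is done.

```bash
ls; mkdir -p pics; python3 - <<'E'
from bench import arm
import cv2
for n in("side","top"):
    cv2.imwrite(f"pics/{n}0.png",arm.get_image(n)); c=arm.get_calibration(n); print(n,{k:c[k] for k in c})
s=arm.read_state();print(s["position"],s["ee_rot"],s["clock"],s["gripper_width"])
E
```

```text
bench.py
pics
side {'K': array([[401.34792385,   0.        , 318.59360892],
       [  0.        , 401.34792385, 200.14586391],
       [  0.        ,   0.        ,   1.        ]]), 'D': array([-0.05809383,  0.        ,  0.        ,  0.        ,  0.        ]), 'rvec': array([ 0.26614929, -2.68686243,  1.42074675]), 'tvec': array([450.34866471, 134.86499644, 849.37251071])}
top {'K': array([[428.2719847 ,   0.        , 318.93002512],
       [  0.        , 428.2719847 , 194.94777495],
       [  0.        ,   0.        ,   1.        ]]), 'D': array([-0.11179952,  0.        ,  0.        ,  0.        ,  0.        ]), 'rvec': array([ 2.13015079, -2.15759613,  0.15357712]), 'tvec': array([ -29.0583714 ,  477.87950783, 1207.41921373])}
[200.46854827 591.45775032 247.31613575] [ 9.86661777e-01 -1.62780719e-01 -1.22200137e-04  9.79855720e-04] 0.1 85.46298444813608
```
View pics/side0.png

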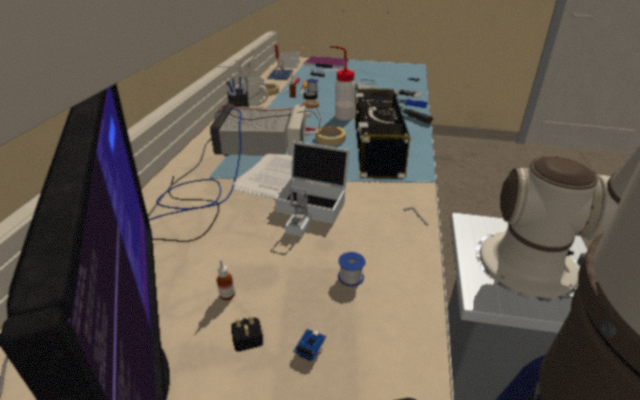

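View pics/top0.png

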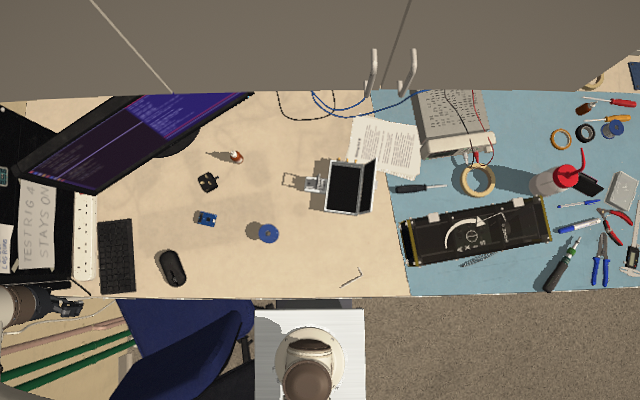

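Side view: box at (315,190) with its lid standing open, spool at (351,268), bottle at (225,282), blue board at (310,345) and a black unknown at (247,333). Top view: board (206,219), box (350,187), latch (300,182), spool (263,232), bottle (236,157), screwdriver (418,187). Next I'll enlarge the crops.

```bash
cat > h.py <<'E'
import numpy as np, cv2
from scipy.spatial.transform import Rotation as R
from bench import arm
C={n:arm.get_calibration(n) for n in("side","top")}
def proj(n,P):
    c=C[n];return cv2.projectPoints(np.float64(P).reshape(-1,1,3),c["rvec"],c["tvec"],c["K"],c["D"])[0][:,0]
def ray(n,uv):
    c=C[n];M=cv2.Rodrigues(c["rvec"])[0];u=cv2.undistortPoints(np.float64(uv).reshape(1,1,2),c["K"],c["D"])[0,0]
    return -M.T@c["tvec"], M.T@np.r_[u,1]
def onz(n,uv,z):
    o,d=ray(n,uv);return o+d*(z-o[2])/d[2]
def tri(us,ut):
    A=[];b=[]
    for n,u in(("side",us),("top",ut)):
        o,d=ray(n,u);d/=np.linalg.norm(d);Q=np.eye(3)-np.outer(d,d);A.append(Q);b.append(Q@o)
    A=np.vstack(A);b=np.hstack(b);x=np.linalg.lstsq(A,b,rcond=None)[0];return x,np.linalg.norm(A@x-b)
def crop(n,x,y,w,h,s,img=None):
    i=arm.get_image(n) if img is None else img
    return cv2.resize(i[y:y+h,x:x+w],None,fx=s,fy=s,interpolation=cv2.INTER_CUBIC)
E
python3 - <<'E'
from h import *
t=cv2.imread("pics/top0.png");s=cv2.imread("pics/side0.png")
a=crop("top",270,145,120,75,6.6,t)[:495,:792]
cv2.imwrite("pics/c1.png",a)
b1=crop("side",265,135,100,110,5.4,s); b2=crop("side",285,315,50,50,5,s); b3=crop("top",185,200,45,40,5,t)
W=np.zeros((594,792,3),np.uint8);W[:594,:540]=b1;W[:250,542:792]=b2;W[300:500,542:767]=b3
cv2.imwrite("pics/c2.png",W)
print(onz("top",(206,219),16),onz("top",(340,190),0))
print(tri((310,345),(206,219)))
E
```

```text
[412.94108318 298.76327067  16.        ] [496.74040199 -98.24420386   0.        ]
(array([413.65169874, 299.21743627,  14.53383993]), np.float64(0.8099315449750916))
```

View pics/c1.png

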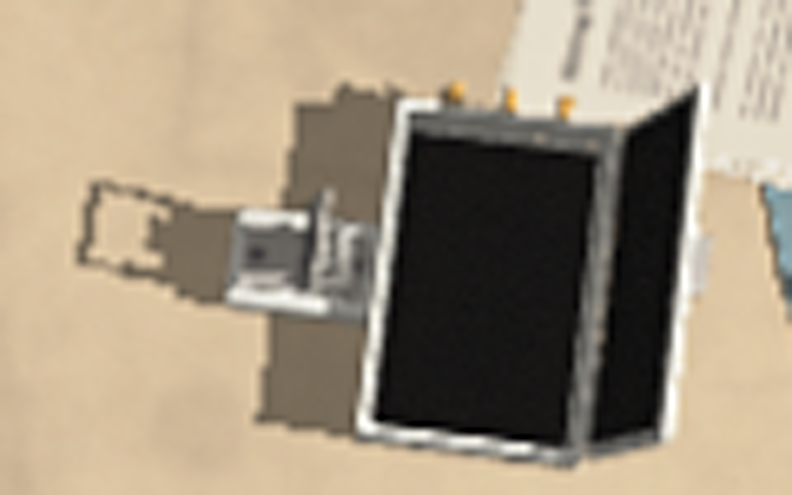

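View pics/c2.png

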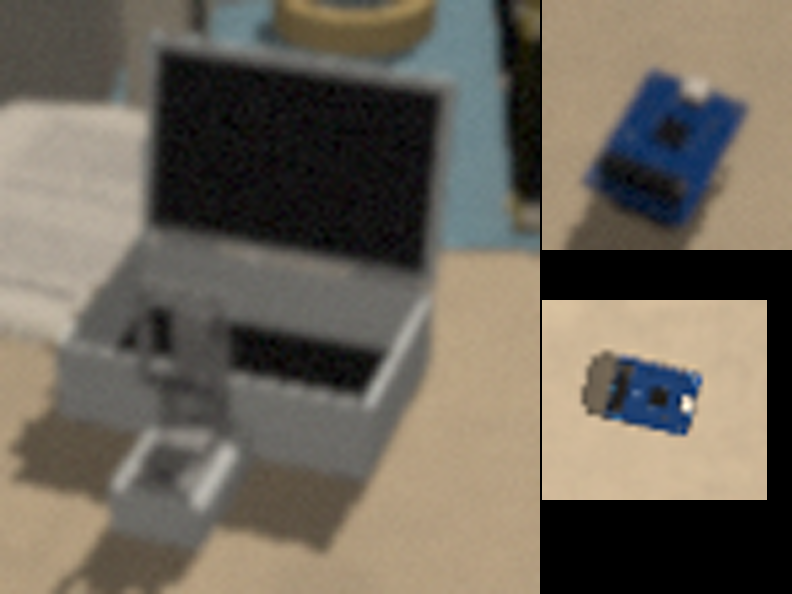

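```bash
cat > fit.py <<'E'
from h import *
from scipy.optimize import least_squares
T=lambda l:[(270+u/6.6,145+v/6.6) for u,v in l]
S=lambda l:[(265+u/5.4,135+v/5.4) for u,v in l]
Tb=lambda l:[((u-542)/5+185,(v-300)/5+200) for u,v in l]
Sb=lambda l:[((u-542)/5+285,v/5+315) for u,v in l]
def W(p,P): # p x,y,z,yaw
    return R.from_euler("z",p[3]).apply(np.float64(P))+p[:3]
rim=[(-50,75,45),(-50,-75,45),(50,-75,45),(50,75,45)]
tr=T([(402,98),(362,435),(575,462),(622,125)]); sr=S([(62,348),(372,403),(432,297),(150,235)])
lid_s=S([(155,38),(452,80)]); lid_t=T([(700,88),(665,440)])
def lid(t,y,o=0): return (50-100*np.cos(t)+o*np.sin(t),y,45+100*np.sin(t)+o*np.cos(t))
def f(q):
    p=q[:4];t=q[4]
    L=W(p,[lid(t,75),lid(t,-75)]);Lo=W(p,[lid(t,75,2.5),lid(t,-75,2.5)])
    return np.r_[(proj("top",W(p,rim[:3]))-tr[:3]).ravel(),(proj("side",W(p,rim))-sr)[[0,1,2]].ravel(),(proj("side",L)-lid_s).ravel(),(proj("top",Lo)-lid_t).ravel()]
r=least_squares(f,[497,-98,0,-1.4-3.14159*0,1.7],loss="soft_l1")
print("box",r.x.round(3),"\nres",f(r.x).reshape(-1,2).round(1).tolist())
bc=[(19,26,4),(-19,26,4),(-19,-26,4),(19,-26,4)]
bt=Tb([(612,352),(600,415),(688,436),(702,375)]);bs=Sb([(590,183),(680,225),(748,103),(655,68)])
def g(p): return np.r_[(proj("top",W(p,bc))-bt)[[0,2,3]].ravel(),(proj("side",W(p,bc))-bs).ravel()]
q=least_squares(g,[413,299,12,0],loss="soft_l1")
print("board",q.x.round(3),"\nres",g(q.x).reshape(-1,2).round(1).tolist())
from bench import arm
s=arm.read_state();print(s["position"],R.from_quat(s["ee_rot"]).as_matrix().round(3))
E
python3 fit.py
```

```text
box [ 498.851 -109.685   -3.733   -1.709    1.776] 
res [[-0.3, -0.1], [-0.6, -0.5], [1.7, -0.3], [-0.9, -0.4], [0.6, 1.4], [1.2, -0.9], [-0.8, -0.1], [1.4, 1.1], [0.5, -1.2], [-0.2, 0.4]]
board [ 4.13958e+02  2.96551e+02  1.07870e+01 -2.40000e-01] 
res [[1.2, 0.1], [-0.6, -0.2], [-0.1, -0.6], [-1.4, -0.0], [1.4, 0.2], [1.0, 0.3], [-0.4, -0.4]]
[200.46854827 591.45775032 247.31613575] [[ 0.947 -0.321 -0.001]
 [-0.321 -0.947 -0.002]
 [ 0.     0.002 -1.   ]]
```

```bash
cat >> h.py <<'E'
def delta(pos,yaw=None,tilt=None):
    """tool-frame shift and rotvec to world pos with tool y at heading yaw (tool down) or matrix tilt"""
    s=arm.read_state();M=R.from_quat(s["ee_rot"]).as_matrix()
    if tilt is None:
        y=np.array([np.cos(yaw),np.sin(yaw),0]);z=np.array([0,0,-1.]);tilt=np.c_[np.cross(y,z),y,z]
    print("d",(M.T@(np.array(pos)-s["position"])).round(1),"rv",R.from_matrix(M.T@tilt).as_rotvec().round(3),"clk",s["clock"])
E
python3 - <<'E'
from h import *
delta((414,296.5,100),np.pi-0.24)
E
```

```text
d [296.9 210.4 147.8] rv [ 0.002 -0.002  1.484] clk 0.1
```

Call:
creep_tool(increments="40,28,20,0,0,0.15\n80,56,40,0,0,0.3\n120,84,60,0,0,0.45\n160,112,80,0,0,0.6\n190,134,90,0,0,0.75\n220,156,105,0,0,0.9\n240,170,115,0,0,1.05\n260,184,128,0,0,1.2\n280,198,138,0,0,1.35\n297,210,148,0,0,1.484", aperture=60)

```text
clock: 1.1
position: [414.8, 296.3, 99.6]
ee_rot: [-0.615, 0.789, -0.0, -0.0]
contact_force: [0.3, -0.8, 0.7]
gripper_width: 59.9
grasp_force: 0.0
```

Call:
creep_tool(increments="0,0,0,0,0,0\n0,0,0,0,0,0")

```text
clock: 1.3
position: [414.6, 297.4, 100.1]
ee_rot: [-0.618, 0.786, -0.0, -0.0]
contact_force: [0.2, -0.5, 0.5]
gripper_width: 59.9
grasp_force: 0.0
```

```bash
python3 - <<'E'
from h import *
delta((414,296.5,22),np.pi-0.24)
cv2.imwrite("pics/t1.png",crop("top",160,160,110,90,4)); s=crop("side",250,260,140,110,4);cv2.imwrite("pics/s1.png",s)
E
```

```text
d [ 1.   0.3 78.1] rv [ 0.    -0.001  0.001] clk 1.3
```

Call:
creep_tool(increments="1,0,30,0,0,0\n1,0,55,0,0,0\n1,0,70,0,0,0\n1,0,78,0,0,0\n1,0,78,0,0,0")

```text
clock: 1.9
position: [413.8, 297.1, 21.8]
ee_rot: [-0.618, 0.786, -0.0, -0.001]
contact_force: [0.2, 0.2, 0.7]
gripper_width: 60.1
grasp_force: 0.0
```

Call:
creep_tool(increments="0,0,0,0,0,0\n0,0,0,0,0,0\n0,0,0,0,0,0\n0,0,0,0,0,0\n0,0,0,0,0,0", aperture=20)

```text
clock: 2.4
position: [414.8, 297.6, 23.7]
ee_rot: [-0.618, 0.786, 0.0, 0.001]
contact_force: [-1.6, 0.9, 6.7]
gripper_width: 36.1
grasp_force: 60.0
```

Call:
creep_tool(increments="0,0,-10,0,0,0\n0,0,-40,0,0,0\n0,0,-80,0,0,0\n0,0,-125,0,0,0\n0,0,-160,0,0,0\n0,0,-160,0,0,0")

```text
clock: 3.0
position: [416.4, 298.8, 188.6]
ee_rot: [-0.618, 0.786, 0.001, 0.006]
contact_force: [-0.8, 1.2, -0.7]
gripper_width: 35.6
grasp_force: 60.1
```

```bash
python3 - <<'E'
from h import *
t=arm.get_image("top");s=arm.get_image("side")
p=arm.read_state()["position"];print(proj("top",p),proj("side",p))
u,v=proj("top",p)[0].astype(int);u2,v2=proj("side",p)[0].astype(int)
a=crop("top",max(u-50,0),v-40,100,80,4,t);b=crop("side",u2-50,min(v2-35,310),100,90,4,s)
W=np.zeros((400,800,3),np.uint8);W[:a.shape[0],:a.shape[1]]=a;W[:b.shape[0],400:400+b.shape[1]]=b;cv2.imwrite("pics/c3.png",W)
p=np.array([498.9,-109.7]);a=-1.709
print("bottle",tri((226,296),(238,160))) 
print("box centre, x+5:",p+5*np.array([np.cos(a),np.sin(a)]))
delta((498.9,-112,190),np.pi-0.138)
E
```

```text
[[189.69882614 212.6376259 ]] [[309.17992181 270.8517744 ]]
bottle (array([597.31056916, 210.83021099,  -2.77552691]), np.float64(5.008216276819172))
box centre, x+5: [ 498.21117931 -114.65232532]
d [ 376.6 -179.7   -7.4] rv [-0.     0.002 -0.103] clk 3.1
```

View pics/c3.png

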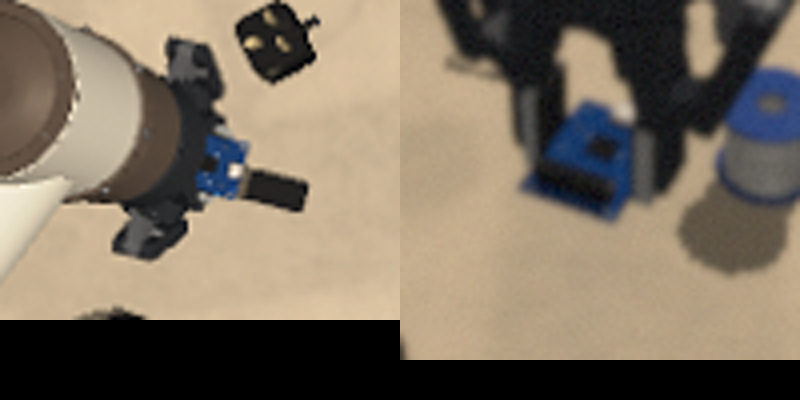

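The board is held level near the fingertips at (215,165), clear of the block. Now carrying it over the box.

Call:
creep_tool(increments="38,-18,0,0,0,-0.02\n76,-36,0,0,0,-0.04\n114,-54,0,0,0,-0.06\n152,-72,0,0,0,-0.08\n190,-90,0,0,0,-0.1\n228,-108,-7,0,0,-0.1\n266,-126,-7,0,0,-0.1\n304,-144,-7,0,0,-0.1\n342,-162,-7,0,0,-0.1\n376,-180,-7,0,0,-0.1")

```text
clock: 4.1
position: [498.4, -113.3, 187.5]
ee_rot: [-0.656, 0.755, 0.001, -0.002]
contact_force: [1.2, 0.1, -0.3]
gripper_width: 35.8
grasp_force: 60.1
```

Call:
creep_tool(increments="0,0,0,0,0,0\n0,0,0,0,0,0")

```text
clock: 4.3
position: [498.5, -112.1, 187.4]
ee_rot: [-0.655, 0.756, 0.001, -0.002]
contact_force: [-0.4, -0.5, 0.1]
gripper_width: 36.0
grasp_force: 60.1
```

```bash
python3 - <<'E'
from h import *
delta((498.5,-113,30),np.pi-0.138)
E
```

```text
d [  0.8  -0.8 157.4] rv [ 0.004 -0.    -0.005] clk 4.3
```

Call:
creep_tool(increments="1,0,40,0,0,0\n1,0,80,0,0,0\n1,0,115,0,0,0\n1,0,135,0,0,0\n1,0,150,0,0,0\n1,0,157,0,0,0\n1,0,159,0,0,0\n1,0,160,0,0,0\n1,0,160,0,0,0")

```text
clock: 5.2
position: [500.0, -112.0, 30.0]
ee_rot: [-0.656, 0.755, -0.0, 0.001]
contact_force: [0.5, 0.2, -0.1]
gripper_width: 36.0
grasp_force: 60.1
```

```bash
python3 - <<'E'
from h import *
s=arm.get_image("side");u,v=315,190
cv2.imwrite("pics/c4.png",crop("side",250,110,130,130,4.5,s))
E
```

```text
(no output)
```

View pics/c4.png

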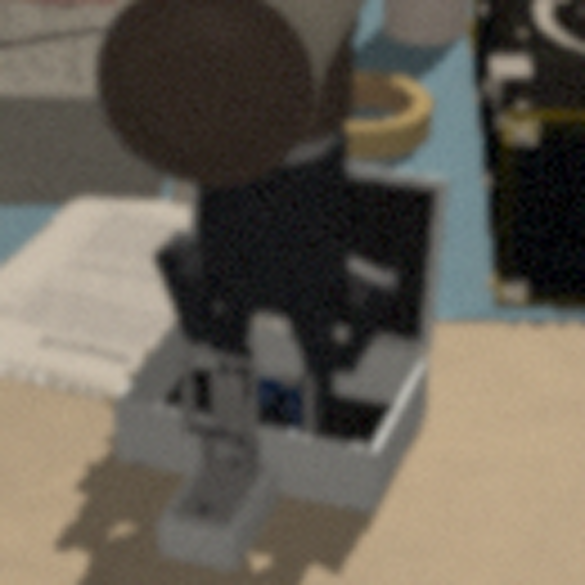

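The gripper is inside the box with the board at (280,400) in the crop, and the latch is untouched. I'll lower it a little more, then release with a modest opening.

Call:
creep_tool(increments="0,0,2,0,0,0\n0,0,4,0,0,0\n0,0,5,0,0,0\n0,0,5,0,0,0")

```text
clock: 5.65
position: [499.8, -112.3, 25.2]
ee_rot: [-0.656, 0.755, -0.0, 0.0]
contact_force: [-1.6, 1.7, 7.3]
gripper_width: 35.7
grasp_force: 64.0
```

Call:
creep_tool(increments="0,0,0,0,0,0\n0,0,0,0,0,0\n0,0,0,0,0,0\n0,0,0,0,0,0", aperture=52)

```text
clock: 6.05
position: [499.5, -112.3, 24.2]
ee_rot: [-0.656, 0.755, 0.0, -0.0]
contact_force: [0.1, -0.1, -0.5]
gripper_width: 52.0
grasp_force: 0.0
```

Call:
creep_tool(increments="0,0,-5,0,0,0\n0,0,-20,0,0,0\n0,0,-60,0,0,0\n0,0,-105,0,0,0\n0,0,-150,0,0,0\n0,0,-195,0,0,0\n0,0,-235,0,0,0\n0,0,-235,0,0,0")

```text
clock: 6.85
position: [502.5, -112.6, 266.4]
ee_rot: [-0.656, 0.754, -0.005, 0.005]
contact_force: [0.4, -0.1, -0.5]
gripper_width: 51.8
grasp_force: 0.0
```

```bash
python3 - <<'E'
from h import *
exec(open("fit.py").read().split("bc=")[0].split("from scipy",1)[1].join(["from scipy",""]))
f0=f
r2=least_squares(lambda q:f0(np.r_[q[:2],0,q[2:]]),[497,-105,-1.7,1.7],loss="soft_l1");print("z0",r2.x.round(3),r2.cost,r.cost)
t=arm.get_image("top");s=arm.get_image("side")
a=crop("top",290,140,100,90,4,t);b=crop("side",265,120,90,110,4,s)
W=np.zeros((440,770,3),np.uint8);W[:a.shape[0],:a.shape[1]]=a;W[:b.shape[0],405:405+b.shape[1]]=b;cv2.imwrite("pics/c5.png",W)
x=r2.x;p=W_=R.from_euler("z",x[2]).apply([105,-45,260])+[x[0],x[1],0];delta(p,np.pi-0.138)
E
```

```text
box [ 498.851 -109.685   -3.733   -1.709    1.776] 
res [[-0.3, -0.1], [-0.6, -0.5], [1.7, -0.3], [-0.9, -0.4], [0.6, 1.4], [1.2, -0.9], [-0.8, -0.1], [1.4, 1.1], [0.5, -1.2], [-0.2, 0.4]]
z0 [ 498.315 -107.425   -1.709    1.788] 7.237652843992193 5.793145155551681
d [100.6  46.6   0.3] rv [-0.003  0.001 -0.002] clk 6.95
```

View pics/c5.png

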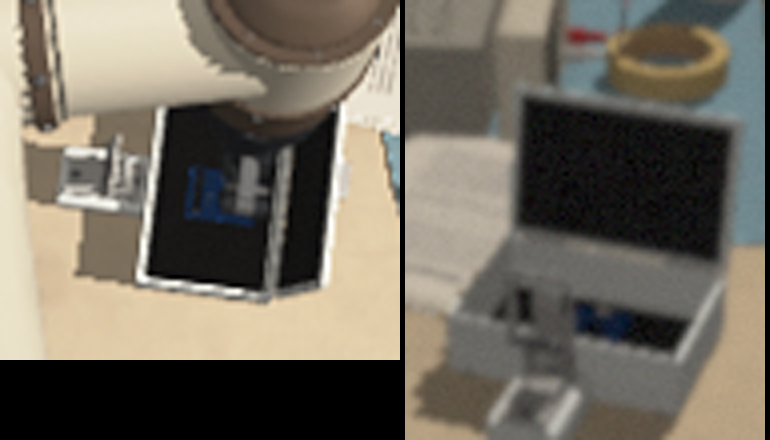

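The board lies flat on the box floor at (220,190) top and (610,320) side. Lid and latch are undisturbed. Moving behind the lid with the fingers closed.

Call:
creep_tool(increments="35,16,0,0,0,0\n75,34,0,0,0,0\n105,47,0,0,0,0\n105,47,0,0,0,0\n105,47,40,0,0,0\n105,47,80,0,0,0\n105,47,110,0,0,0\n105,47,119,0,0,0\n105,47,119,0,0,0", aperture=0)

```text
clock: 7.85
position: [437.5, -209.4, 138.7]
ee_rot: [-0.656, 0.755, 0.002, -0.002]
contact_force: [0.3, 0.2, -0.0]
gripper_width: -0.2
grasp_force: 0.0
```

```bash
python3 - <<'E'
from h import *
s=arm.read_state();d=s["position"]-[498.3,-108,0];print(R.from_euler("z",1.709).apply(d))
delta(s["position"],np.pi-.138)
E
```

```text
[108.77347668 -46.2474118  138.67689774]
d [0. 0. 0.] rv [ 0.005 -0.    -0.002] clk 7.85
```

Call:
creep_tool(increments="-12,0,0,0,0,0\n-22,0,-1,0,0,0\n-33,0,-2,0,0,0\n-44,0,-3,0,0,0\n-54,0,-2,0,0,0\n-65,0,-1,0,0,0\n-76,0,2,0,0,0\n-88,0,7,0,0,0")

```text
clock: 8.65
position: [451.0, -121.5, 133.2]
ee_rot: [-0.656, 0.755, -0.0, 0.0]
contact_force: [0.9, -1.3, 0.7]
gripper_width: 0.1
grasp_force: 0.7
```

Call:
creep_tool(increments="-7,0,5,0,0,0\n-13,0,10,0,0,0\n-19,0,15,0,0,0\n-24,0,21,0,0,0\n-29,0,28,0,0,0\n-33,0,35,0,0,0")

```text
clock: 9.25
position: [455.2, -89.5, 97.6]
ee_rot: [-0.656, 0.755, 0.0, -0.0]
contact_force: [-0.2, -0.4, 2.1]
gripper_width: 0.1
grasp_force: 0.5
```

```bash
python3 - <<'E'
from h import *
s=arm.read_state();d=s["position"]-[498.3,-108,0];print(R.from_euler("z",1.709).apply(d))
E
```

```text
[-12.38602747 -45.25643907  97.60496188]
```

Call:
creep_tool(increments="-3,0,8,0,0,0\n-6,0,15,0,0,0\n-7,0,22,0,0,0\n-8,0,27,0,0,0\n-8,0,30,0,0,0\n-8,0,31,0,0,0")

```text
clock: 9.85
position: [456.1, -82.0, 67.0]
ee_rot: [-0.656, 0.755, 0.0, -0.0]
contact_force: [-2.3, 1.1, 5.0]
gripper_width: -0.1
grasp_force: 2.8
```

Call:
creep_tool(increments="0,0,1,0,0,0\n0,0,2,0,0,0\n0,0,3,0,0,0\n0,0,3,0,0,0")

```text
clock: 10.25
position: [456.2, -82.0, 66.7]
ee_rot: [-0.656, 0.755, -0.0, -0.0]
contact_force: [-7.0, 3.9, 20.8]
gripper_width: 0.2
grasp_force: 10.4
```

```bash
python3 - <<'E'
from h import *
s=arm.read_state();d=s["position"]-[498.3,-108,0];print(R.from_euler("z",1.709).apply(d))
s=arm.get_image("side");cv2.imwrite("pics/c6.png",crop("side",250,110,130,130,4.5,s))
E
```

```text
[-19.97474143 -45.26867128  66.72819312]
```

View pics/c6.png

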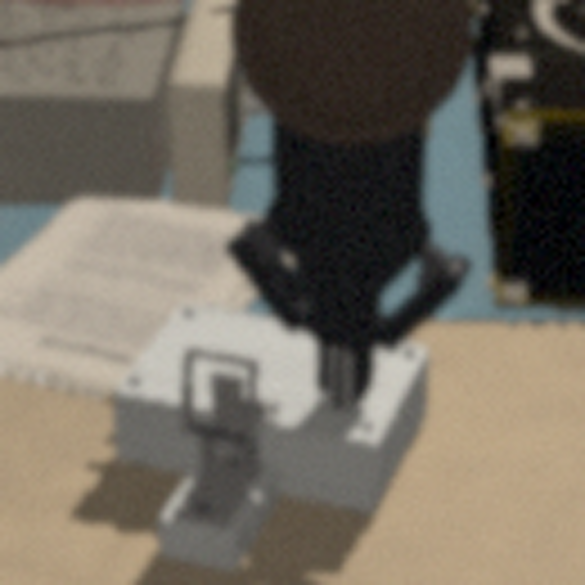

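The lid is shut and its hard stop reads 49.7 mm. The loop still stands at crop (185–255, 355), with the handle tip at (232,378). I'll work out the bar's position.

Call:
creep_tool(increments="0,0,-20,0,0,0\n0,0,-60,0,0,0\n0,0,-95,0,0,0\n0,0,-95,0,0,0")

```text
clock: 10.7
position: [459.6, -81.9, 164.3]
ee_rot: [-0.656, 0.754, -0.004, 0.005]
contact_force: [-0.2, 0.5, 0.4]
gripper_width: -0.4
grasp_force: 0.0
```

```bash
cat > lat.py <<'E'
from h import *
B=[498.3,-108,0];a=-1.709
def tobox(P): return R.from_euler("z",-a).apply(np.array(P)-B)
def toworld(P): return R.from_euler("z",a).apply(P)+B
def bar_side(uv,y=0.):
    o,d=ray("side",uv);o=tobox(o);d=R.from_euler("z",-a).apply(d);return o+d*(y-o[1])/d[1]
E
python3 - <<'E'
from lat import *
c=lambda u,v:(250+u/4.5,110+v/4.5)
print(bar_side(c(186,354),17.5),bar_side(c(256,362),-17.5),bar_side(c(220,358),0), "tip",bar_side(c(230,378),0))
for t in(1.40,1.46,1.52):
  for L in(68,78,88):
    pin=np.array([-67-20*np.cos(t-.54),0,44+20*np.sin(t-.54)]);l=np.radians(L);b=pin+43*np.array([np.cos(l),0,np.sin(l)])
    q=[(proj("side",toworld(b+[0,y,0]))[0]-[250,110])*4.5 for y in(17.5,-17.5)]
    hd=np.array([-67-42*np.cos(t),0,44+42*np.sin(t)]);h=(proj("side",toworld(hd))[0]-[250,110])*4.5
    print(t,L,b.round(0),np.round(q).tolist(),h.round())
print(tobox(arm.read_state()["position"]));delta(toworld([-102,0,160]),np.pi-.138)
E
```

```text
[-83.31339202  17.5        104.71918655] [-77.56017494 -17.5        103.95207082] [-81.60931831   0.         105.04079771] tip [-69.1998803    0.          85.45951726]
1.4 68 [-64.   0.  99.] [[201.0, 344.0], [266.0, 356.0]] [226. 383.]
1.4 78 [-71.   0. 101.] [[196.0, 348.0], [261.0, 360.0]] [226. 383.]
1.4 88 [-79.   0. 102.] [[190.0, 354.0], [255.0, 366.0]] [226. 383.]
1.46 68 [-63.   0. 100.] [[202.0, 342.0], [266.0, 354.0]] [228. 380.]
1.46 78 [-70.   0. 102.] [[196.0, 345.0], [261.0, 358.0]] [228. 380.]
1.46 88 [-78.   0. 103.] [[190.0, 351.0], [256.0, 364.0]] [228. 380.]
1.52 68 [-62.   0. 100.] [[202.0, 340.0], [267.0, 352.0]] [230. 377.]
1.52 78 [-69.   0. 103.] [[197.0, 343.0], [262.0, 356.0]] [230. 377.]
1.52 88 [-77.   0. 104.] [[191.0, 349.0], [257.0, 362.0]] [230. 377.]
[-20.54932184 -41.97216413 164.26450374]
d [-81.5 -41.9   4.9] rv [-0.011  0.002 -0.001] clk 10.7
```

Call:
creep_tool(increments="-25,-14,0,0,0,0\n-60,-32,0,0,0,0\n-88,-45,0,0,0,0\n-88,-45,0,0,0,0\n-88,-45,25,0,0,0\n-88,-45,40,0,0,0\n-88,-45,47,0,0,0\n-88,-45,47,0,0,0\n-88,-45,47,0,0,0")

```text
clock: 11.6
position: [513.4, -1.4, 112.7]
ee_rot: [-0.656, 0.755, -0.0, 0.0]
contact_force: [0.3, -0.5, -0.2]
gripper_width: 0.2
grasp_force: 0.0
```

```bash
python3 - <<'E'
from lat import *
print(tobox(arm.read_state()["position"]));delta(toworld([-65,0,113]),np.pi-.138)
E
```

```text
[-107.67718082    0.28097981  112.68356371]
d [42.7  0.2 -0.3] rv [-0.001 -0.    -0.002] clk 11.6
```

Call:
creep_tool(increments="6,0,0,0,0,0\n12,0,0,0,0,0\n17,0,0,0,0,0\n22,0,0,0,0,0\n26,0,0,0,0,0\n30,0,0,0,0,0\n34,0,0,0,0,0\n38,0,0,0,0,0\n42,0,0,0,0,0\n46,0,0,0,0,0")

```text
clock: 12.6
position: [506.7, -47.0, 112.3]
ee_rot: [-0.656, 0.755, 0.0, -0.0]
contact_force: [-0.1, -0.7, -0.6]
gripper_width: -0.2
grasp_force: 0.0
```

Call:
creep_tool(increments="0,0,0,0,0,0\n0,0,-15,0,0,0\n-15,0,-35,0,0,0\n-50,0,-55,0,0,0\n-80,0,-75,0,0,0\n-80,0,-75,0,0,0")

```text
clock: 13.2
position: [520.5, 35.6, 190.5]
ee_rot: [-0.658, 0.753, -0.002, 0.003]
contact_force: [-0.0, 0.6, 0.3]
gripper_width: 0.2
grasp_force: 0.0
```

```bash
python3 - <<'E'
from lat import *
print(tobox(arm.read_state()["position"]))
s=arm.get_image("side");t=arm.get_image("top")
a=crop("top",280,150,90,75,4,t);b=crop("side",255,140,105,105,4.2,s)
W=np.zeros((441,805,3),np.uint8);W[:a.shape[0],:a.shape[1]]=a;W[:b.shape[0],362:362+b.shape[1]]=b[:441];cv2.imwrite("pics/c7.png",W[:,:800])
q=[(proj("side",toworld([x,y,z]))[0]-[255,140])*4.2+[362,0] for x,y,z in((-37,17.5,52),(-37,-17.5,52),(-45,12,59),(-45,-12,59),(-69,0,86))];print(np.round(q).tolist())
E
```

```text
[-145.26963099    2.22997186  190.51174252]
[[549.0, 241.0], [606.0, 252.0], [552.0, 240.0], [592.0, 248.0], [556.0, 226.0]]
```

View pics/c7.png

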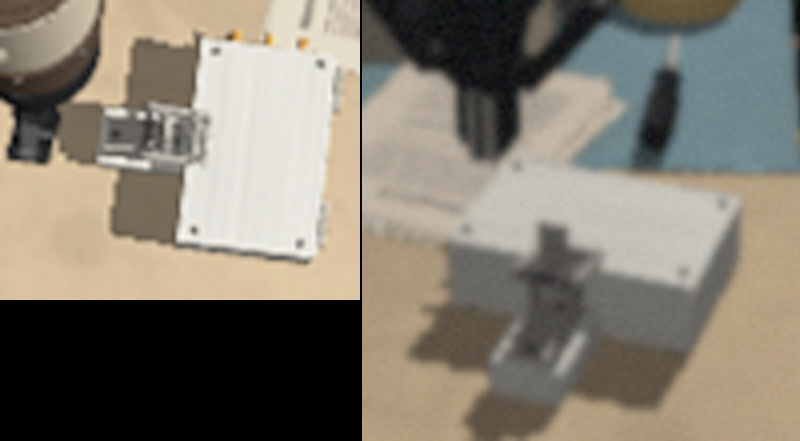

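```bash
python3 - <<'E'
from lat import *
tp=lambda P:(proj("top",toworld(P))[0]-[280,150])*4
sp=lambda P:(proj("side",toworld(P))[0]-[255,140])*4.2+[362,0]
print("lid corners",[tp([x,y,50]).round().tolist() for x,y in((-50,75),(-50,-75),(50,-75),(50,75))],[sp([x,y,50]).round().tolist() for x,y in((-50,75),(-50,-75),(50,-75),(50,75))])
t=1.5;pin=np.array([-67-20*np.cos(t-.54),0,44+20*np.sin(t-.54)])
print("pin",pin,[f([*pin[:1],y,pin[2]]).round().tolist() for f in(tp,sp) for y in(17.5,-17.5)])
print("keeper",[f([-45,y,59]).round().tolist() for f in(tp,sp) for y in(12,-12)])
for L in (60,50,40,30,20,10,0,-10):
    l=np.radians(L);b=pin+43*np.array([np.cos(l),0,np.sin(l)]);print(L,b.round(),[f([b[0],y,b[2]]).round().tolist() for f in(tp,sp) for y in(17.5,-17.5)])
W=cv2.imread("pics/c7.png");top=cv2.resize(W[90:175,90:225],None,fx=4,fy=4);sd=cv2.resize(W[200:300,480:630],None,fx=4,fy=4)
V=np.zeros((595,800,3),np.uint8)
cv2.imwrite("pics/x.png",V)
g=cv2.cvtColor(W,cv2.COLOR_BGR2GRAY)
print(g[86:178:4,180:220:4])
E
```

```text
lid corners [[200.0, 37.0], [175.0, 241.0], [314.0, 258.0], [337.0, 54.0]] [[448.0, 237.0], [697.0, 287.0], [746.0, 196.0], [514.0, 153.0]]
pin [-78.47039972   0.          60.38383137] [[151.0, 107.0], [145.0, 155.0], [521.0, 268.0], [581.0, 280.0]]
keeper [[197.0, 120.0], [193.0, 153.0], [552.0, 240.0], [592.0, 248.0]]
60 [-57.   0.  98.] [[182.0, 101.0], [175.0, 150.0], [533.0, 191.0], [593.0, 202.0]]
50 [-51.   0.  93.] [[190.0, 103.0], [184.0, 152.0], [538.0, 192.0], [597.0, 203.0]]
40 [-46.   0.  88.] [[198.0, 105.0], [192.0, 154.0], [542.0, 195.0], [601.0, 206.0]]
30 [-41.   0.  82.] [[204.0, 108.0], [198.0, 156.0], [545.0, 200.0], [604.0, 212.0]]
20 [-38.   0.  75.] [[208.0, 110.0], [202.0, 159.0], [547.0, 208.0], [606.0, 219.0]]
10 [-36.   0.  68.] [[210.0, 112.0], [204.0, 161.0], [549.0, 217.0], [607.0, 228.0]]
0 [-35.   0.  60.] [[211.0, 114.0], [205.0, 162.0], [550.0, 227.0], [607.0, 239.0]]
-10 [-36.   0.  53.] [[210.0, 116.0], [204.0, 164.0], [549.0, 239.0], [607.0, 250.0]]
[[105 106 105  89 164 233 234 229 228 227]
 [105 105 102  94 163 228 233 229 228 228]
 [106 105  9
[... 191 characters left out ...]
17 227 227]
 [155 166 157 136 160 194 188 196 221 228]
 [123 114 109 132 169 165 142 162 210 227]
 [119 126 120 120 156 168 132 150 208 228]
 [ 92 115 120 109 155 186 168 181 214 225]
 [ 92 111 122 127 158 163 167 201 223 225]
 [ 94 104 114 139 167 152 165 200 215 222]
 [ 85 103 101 140 173 142 153 199 219 222]
 [ 86 112 105 140 177 141 155 215 230 224]
 [ 99 114  99 146 193 152 168 222 230 223]
 [108 119 102 151 197 158 159 211 228 223]
 [120 133 134 154 169 144 155 208 228 222]
 [183 180 153 146 134 138 178 216 225 222]
 [163 158 142 162 177 178 198 218 224 222]
 [111 140 195 220 229 211 205 220 224 223]
 [105 161 229 235 230 224 221 225 223 223]
 [ 84 160 232 233 226 227 228 226 222 222]]
```

Side view: nothing of the loop stands above the lid plane. The bar lies at roughly (549,240)–(605,250), which matches the predicted hooked pose, and the top view puts it at (205,118–160), behind the keeper. The handle is still upright. Next I'll go to the lid side of the handle.

Call:
creep_tool(increments="35,0,0,0,0,0\n75,0,0,0,0,0\n104,0,0,0,0,0\n104,0,0,0,0,0\n104,0,30,0,0,0\n104,0,60,0,0,0\n104,0,80,0,0,0\n104,0,90,0,0,0\n104,0,90,0,0,0")

```text
clock: 14.2
position: [502.2, -70.7, 95.7]
ee_rot: [-0.656, 0.755, 0.001, -0.002]
contact_force: [1.2, 0.7, 1.0]
gripper_width: 0.1
grasp_force: 0.0
```

```bash
python3 - <<'E'
from lat import *
print(tobox(arm.read_state()["position"]))
E
```

```text
[-37.49539479  -1.22735856  95.67947461]
```

Call:
creep_tool(increments="-6,0,0,0,0,0\n-11,0,0,0,0,0\n-16,0,0,0,0,0\n-21,0,0,0,0,0\n-26,0,1,0,0,0\n-31,0,2,0,0,0\n-36,0,4,0,0,0\n-36,0,4,0,0,0")

```text
clock: 15.0
position: [508.6, -34.3, 93.2]
ee_rot: [-0.656, 0.755, -0.0, -0.0]
contact_force: [-0.5, -1.0, 2.3]
gripper_width: -0.2
grasp_force: 0.6
```

```bash
python3 - <<'E'
from lat import *
print(tobox(arm.read_state()["position"]))
E
```

```text
[-7.44058176e+01  3.92168270e-02  9.31887282e+01]
```

Contact is as expected (about 2.5 N at t≈0.9). Continuing down the arc.

Call:
creep_tool(increments="-4,0,3,0,0,0\n-8,0,7,0,0,0\n-11,0,11,0,0,0\n-14,0,15,0,0,0\n-16,0,19,0,0,0\n-17,0,22,0,0,0")

```text
clock: 15.6
position: [510.6, -17.6, 70.5]
ee_rot: [-0.656, 0.755, 0.0, -0.0]
contact_force: [0.6, 0.6, 0.5]
gripper_width: 0.1
grasp_force: 0.0
```

Call:
creep_tool(increments="-1,0,2,0,0,0\n-1,0,4,0,0,0\n-1,0,6,0,0,0\n-1,0,7,0,0,0\n-1,0,7,0,0,0")

```text
clock: 16.1
position: [510.8, -16.8, 66.8]
ee_rot: [-0.656, 0.755, -0.0, -0.0]
contact_force: [-6.8, 3.0, 19.3]
gripper_width: -0.1
grasp_force: 9.5
```

```bash
python3 - <<'E'
from lat import *
print(tobox(arm.read_state()["position"]))
E
```

```text
[-92.01318282  -0.14747039  66.78153381]
```

Call:
creep_tool(increments="0,0,-15,0,0,0\n0,0,-45,0,0,0\n0,0,-90,0,0,0\n-40,0,-130,0,0,0\n-80,0,-150,0,0,0\n-120,0,-160,0,0,0\n-160,0,-160,0,0,0\n-160,0,-160,0,0,0\n-160,0,-160,0,0,0")

```text
clock: 17.0
position: [532.9, 142.1, 223.8]
ee_rot: [-0.656, 0.754, 0.0, -0.001]
contact_force: [0.6, 0.2, -0.5]
gripper_width: 0.3
grasp_force: 0.0
```

```bash
python3 - <<'E'
from lat import *
tp=lambda P:(proj("top",toworld(P))[0]-[285,155])*7
sp=lambda P:(proj("side",toworld(P))[0]-[270,170])*7+[402,0]
for n,x,z in(("bar",-40,52),("keeper",-45,59),("handle tip",-109,50)): print(n,[f([x,y,z]).round().tolist() for f in(tp,sp) for y in(15,-15)])
a=crop("top",285,155,57,60,7);b=crop("side",270,170,56,60,7)
W=np.zeros((420,794,3),np.uint8);W[:,:399]=a;W[:,402:]=b;cv2.imwrite("pics/c8.png",W)
E
```

```text
bar [[322.0, 173.0], [313.0, 245.0], [612.0, 197.0], [695.0, 214.0]]
keeper [[310.0, 169.0], [301.0, 241.0], [606.0, 188.0], [689.0, 204.0]]
handle tip [[156.0, 154.0], [146.0, 225.0], [534.0, 315.0], [621.0, 334.0]]
```

View pics/c8.png

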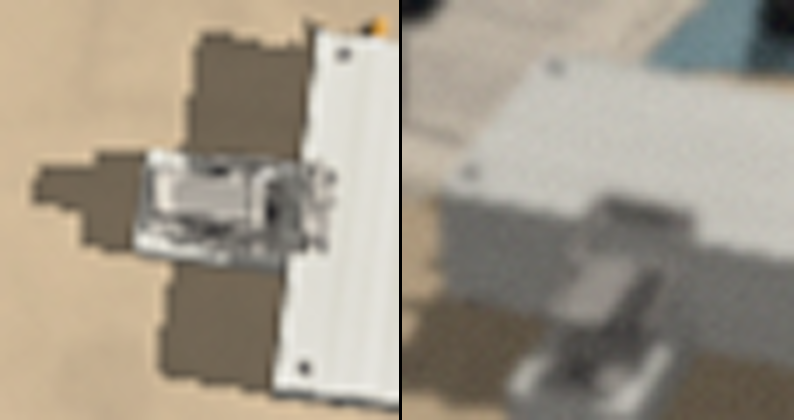

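The handle lies flat over the pedestal (top, 160–250, 190). The bar is at (325,175)–(318,245), matching the latched prediction behind the keeper, and the lid is shut.

```bash
python3 -c "
from bench import arm
print(arm.job_done())"
```

```text
the job is handed in; nothing more can be done
None
```

The job is handed in at about 17 s: by the cameras and contact forces, the board lies flat in the box, the lid is shut, the cross-bar is hooked behind the keeper and the lever is fully home; the bottle, spool and screwdriver were never approached, and no verdict came back.

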